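# Load a serum vial into the rocker's cradle

### The job

Take the yellow-capped vial out of the blue rack and park it in the white slanted rest, foot against the stop, letting go so that you can take it again across its body. Then lay it in the empty cradle on the rocker: tuck its foot under the retaining lip first, then lower the cap end until the vial lies flat in the cradle and let go. It is glass: set it down, do not drop it, and leave the other vials where they are.

Things in the scene. Friction and masses are not known exactly. Their poses are not given: they have to be found in the camera images.
- vial: The vial to load: amber glass with a white label, a silver collar and a YELLOW cap disc, about 75 g. Origin at the centre of its flat foot, z axis along the vial towards the cap. Body 36 mm wide up to 40 mm from the foot, shoulder tapering to the 18 mm neck at 47 mm, cap 21 mm wide from 52 to 61 mm. It starts upright in one of the rack's holes.
- vial_cap (a point): Point on the axis of the yellow-capped vial, 60 mm from its foot, inside the cap.
- rack: Fixed blue vial rack, 152 x 198 mm, 40 mm high, 3 x 4 round holes 39 mm wide, 18 mm deep, 46 mm apart (3 along its x, 4 along y); origin at the centre of its underside, z up. A vial in it has its foot 22 mm above the table, so its body shows for 22 mm above the rack before the shoulder begins. Vials stand at least 92 mm apart; the holes between are empty.
- rest: Fixed white slanted vial rest on a dark base plate (105 x 80 mm). Origin at the centre of its underside, z up. Its V trough holds a vial leaning at 45 degrees, foot low, cap high towards the rest's +x: the vial's axis then runs along (0.707, 0, 0.707) in the rest's frame. Open above. The trough is 43 mm long and only 28 mm wide, so the vial overhangs it on both sides (y) and fingers can pass.
- rest_seat (a point): Centre of the foot of a vial parked in the slanted rest, 66 mm above the table; axes as the rest (not sloped). Here stands the foot stop, square to the sloping axis, reaching from the trough to 3.5 mm below the vial's axis.
- rest_cap (a point): Where the point vial_cap lies when the vial is parked fully down in the slanted rest.
- mixer: Fixed bench rocker (white body, 225 x 195 mm, its rubber-covered platform 91 mm above the table) that carries two grey vial cradles side by side, 84 mm apart across the vials. Origin at the centre of its underside, x along the lying vials from foot to cap.
- cradle: The EMPTY grey cradle, fixed on the rocker, 78 x 50 mm. Origin at the centre of its underside on the platform, z up, x along the lying vial from foot to cap. Back wall and lip at the -x end. Two rubber V pads within 14 mm of the middle carry the vial, its underside 17 mm above the cradle's. Both sides (y) are open for fingers. The vial goes in foot first, sloping 10 to 20 degrees, cap end up.
- cradle_seat (a point): Centre of the foot of a vial lying fully home in the empty cradle, foot at the back wall: 35 mm above the cradle's underside; axes as the cradle. A seated vial may lie up to 5 mm farther along +x. 49 mm along +x stands the front plate: 34 mm wide, 4 mm thick, a 25 mm notch for neck and cap, its horns 12 mm and its notch 5.5 mm above the lying vial's underside.
- cradle_lip (a point): Middle of the free edge of the empty cradle's retaining lip, on its underside, 14 mm from the back wall and 41 mm above the lying vial's underside (5 mm of play). The lip is 26 mm wide and 4 mm thick.
- cradle_full: The other, identical cradle, occupied by a white-capped vial; axes as the empty cradle. Leave it alone.
- vial_red: Leave alone: a vial of the same shape with a RED cap disc, standing in the rack. Origin at the centre of its foot.
- vial_blue: Leave alone: a vial of the same shape with a BLUE cap disc, standing in the rack. Origin at the centre of its foot.
- vial_green: Leave alone: a vial of the same shape with a GREEN cap disc, standing in the rack. Origin at the centre of its foot.
- vial_mix: Leave alone: a vial of the same shape with a WHITE cap disc, lying in the occupied cradle. Origin at the centre of its foot, z towards its cap.
There are look-alikes about, which are no part of the job. Leave any black look-alike of the vial alone.

How it is judged:
On the way, in this order (a step that is already met when the one before it is completed fails the run):
1. the vial is parked in the slanted rest, foot at the stop, and let go (distance between vial and rest_seat below 0.01 m and distance between vial_cap and rest_cap below 0.012 m and contact force between the fingers and vial below 0.1 N and linear speed of vial below 0.02 m/s), for 0.3 s.
2. the vial's foot is under the lip of the empty cradle while the cap end is still raised (x of vial in the frame of cradle_seat between -0.004 and 0.013 m and y of vial in the frame of cradle_seat between -0.008 and 0.008 m and z of vial in the frame of cradle_seat between -0.01 and 0.01 m and x of vial_cap in the frame of cradle_seat above 0.045 m and z of vial_cap in the frame of cradle_seat above 0.004 m), for 0.05 s.
At the end, for the whole second after the job is handed in: The yellow-capped vial lies flat in the empty cradle, foot under the lip and within 9 mm of the back wall, foot 4 mm and cap 5 mm of the middle and of the resting height, at rest and let go; the other vials are within 15 mm of where they stood (x of vial in the frame of cradle_seat between -0.004 and 0.009 m and y of vial in the frame of cradle_seat between -0.004 and 0.004 m and z of vial in the frame of cradle_seat between -0.004 and 0.004 m and x of vial_cap in the frame of cradle_seat above 0.05 m and y of vial_cap in the frame of cradle_seat between -0.005 and 0.005 m and z of vial_cap in the frame of cradle_seat between -0.005 and 0.005 m and contact force between the fingers and vial below 0.1 N and linear speed of vial below 0.02 m/s and distance of each of vial_red, vial_blue, vial_green, vial_mix from where it was at the start of the episode below 0.015 m); the robot touches nothing.
It fails at once if the yellow-capped vial is dropped (moves faster than 0.6 m/s while no finger touches it) (linear speed of vial above 0.6 m/s and contact force between the fingers and vial below 0.1 N).
It fails at once if another vial is moved by more than 15 mm (distance of any of vial_red, vial_blue, vial_green, vial_mix from where it was at the start of the episode above 0.015 m).
It also fails if it takes over 58 s, if anything falls off the work surface, if the arm or the gripper's body presses on something with over 40 N, if the wrist force passes 120 N, or if a joint passes its speed limit or range.

### The arm

A 7-joint arm with a two-finger parallel gripper is mounted at the origin on the work surface. World frame = base frame: x ahead of the robot, y to its left, z up, the work surface at z = 0. Lengths are in m, angles in rad, forces in N, time in s.
With the tool pointing down it reaches from about 0.425 to 0.95 m from the base axis. Payload 4.7 kg.
Tool frame: the origin (TCP) lies at the very end of the fingers, on their centre line; the grasp point (between the pads) lies robot.grip_depth behind it (robot.grip_depth is the distance from the TCP to the grasp point, in m); x points along the fingers, z is the direction in which the jaws open and shut, and the axes are right-handed (so a half turn about x gives the same grasp; the last joint's range is limited). The gripper opens to 85 mm and grips with 20 to 120 N. Pads are 22 mm wide; open, the fingers measure 114 mm over their backs; the gripper's body (76 mm by 85 mm) begins 54 mm behind the grasp point. The pads swing forward as they close: fully open they stand 13 mm farther back than shut.
Start: joints at [-1.204, 0.469, -0.049, 1.532, 0.024, 1.141, -0.082], TCP at [0.26, 0.623, 0.231] pointing down, gripper open.
Joint ranges: [-2.59, 2.59], [-0.33, 1.99], [-1.39, 1.29], [0.1, 2.45], [-1.04, 4.18], [0.21, 1.99], [-2.66, 2.66]. Speed limits (rad/s): [2.57, 2.57, 3.14, 3.14, 3.14, 3.14, 3.14].

### API

Orientations are given as a rotation vector (axis times angle).
In Python, from cell import robot gives the robot as it stands.
- The arm moves only by the tool move_arm, never from a script. Its argument "plan" is a list of rows, each a list of 3 entries, a list of its own where there are three numbers: the turn, a rotation vector about the tool's x, y, z in rad, then the shift along the tool's x, y, z in mm, then the opening, from -1 (shut) to 1 (fully open). In form: [[[ax, ay, az], [x, y, z], jaw], ...]. A call has 1 to 10 rows; each row shifts and turns the pose as measured when the row begins, along the tool's axes as they then stand; what a row does not reach is not made up. A row lasts 1/8 s, in which the tool goes at most 62.5 mm and 10.7 degrees, less where a joint would pass 70% of its speed; a pose out of reach is approached as far as the arm can. A call is refused whole if a number of a shift passes 62.5 or a number of a turn 0.188, either way. A call with a gripper value outside its range is refused whole. The fingers move at their own pace and stop on an object; "newtons" is the grip in N (left out, the last holds). Time passes only in rows, so rows that do not move let the fingers close. It gives the time, the measured TCP pose, the force and the opening at its end, in the units of the state.
- robot.observe(): the state, without advancing time (a new reading comes with each control period).
- robot.camera(name): name is "side" or "top" or "wrist"; returns the picture (420x560x3 uint8, red, green, blue); there is no depth.
- robot.calibration(name): a dict with "mtx" (3x3 intrinsics, pixels), "rvec" (rotation vector, rad) and "tvec" (3), from world to camera coordinates, as OpenCV has them; the wrist camera has in their place "T_tool_cam" (4x4, takes a point from camera to tool coordinates, whose origin is the TCP and whose axes are the tool frame's). Camera axes: x right, y down, z forward; pixel columns grow to the right and rows downward; lengths in m; the calibration is good to about 2 mm. A picture is of the moment at which its call begins: read the wrist's pose just before it. calibration takes no time and is no camera call.
- robot.close_job(): hands the job in, once; it reports no verdict.
The state is a dict: "clock": time; "joints": joint angles; "joint_velocities": joint speeds; "effort": joint torques, N m; "tool_pos": TCP position; "orientation": TCP orientation; "ft_force": force on the tool from outside, world axes, zero at the start; "ft_torque": the same for the moment, N m; "opening": opening from 0.0 (shut) to 1.0 (fully open).
Only numpy, scipy, OpenCV 4.12 (cv2) and the standard library are available. Lean on these libraries where they do the work, as an engineer would, in place of code of your own. Each camera call takes 0.05 s, during which the arm holds its last target. There are 200 camera calls.

## Working session

There is one attempt and no reset: what is moved stays moved. The work goes in short steps, Python scripts to look and compute and a tool call to move; the robot and the scene stay as the last step left them, time stands still between calls to the robot, and variables do not carry over. Pictures are saved under pics/ and viewed, about 8 in all and at most 12, crops included, and the job is handed in when it is done.

Besides the shell and the picture viewer there is one more tool, called by a JSON object that holds its "method" and its "body", one argument or row to a line. move_arm: Moves the arm, as the interface text tells. Its arguments: {"type":"object","properties":{"plan":{"type":"array","items":{"type":"array"}},"newtons":{"type":"number"}},"required":["plan"]}

```bash
ls; mkdir -p pics
cat > h.py <<'E'
import numpy as np, cv2
from cell import robot
from scipy.spatial.transform import Rotation as R
def snap(n,f):
    o=robot.observe(); im=robot.camera(n); cv2.imwrite(f'pics/{f}.png',im[:,:,::-1]); np.save(f'pics/{f}.npy',np.r_[o['tool_pos'],o['orientation']]); return im
def ray(n,uv,f=None):
    c=robot.calibration(n); K=np.array(c['mtx'],float)
    d=np.linalg.inv(K)@[uv[0],uv[1],1]
    if n=='wrist':
        p=np.load(f'pics/{f}.npy'); T=np.array(c['T_tool_cam']); Rt=R.from_rotvec(p[3:]).as_matrix()
        return Rt@T[:3,3]+p[:3], Rt@T[:3,:3]@d
    Rm=R.from_rotvec(np.ravel(c['rvec'])).as_matrix(); t=np.ravel(c['tvec'])
    return -Rm.T@t, Rm.T@d
def atz(n,uv,z,f=None):
    o,d=ray(n,uv,f); return o+d*(z-o[2])/d[2]
def proj(n,P,f=None):
    c=robot.calibration(n); K=np.array(c['mtx'],float); P=np.atleast_2d(P)
    if n=='wrist':
        p=np.load(f'pics/{f}.npy'); T=np.array(c['T_tool_cam']); Rt=R.from_rotvec(p[3:]).as_matrix()
        q=((P-p[:3])@Rt-T[:3,3])@T[:3,:3]
    else:
        q=P@R.from_rotvec(np.ravel(c['rvec'])).as_matrix().T+np.ravel(c['tvec'])
    q=q@K.T; return q[:,:2]/q[:,2:]
def tri(rs):
    A=np.zeros((3,3));b=np.zeros(3);Ms=[]
    for o,d in rs:
        d=d/np.linalg.norm(d);M=np.eye(3)-np.outer(d,d);A+=M;b+=M@o;Ms.append((M,o))
    x=np.linalg.solve(A,b); return x,[np.linalg.norm(M@(x-o))*1000 for M,o in Ms]
E
python3 - <<'E'
from h import *
a=snap('top','t0');b=snap('side','s0')
cv2.imwrite('pics/t0b.png',cv2.resize(a[:,:,::-1],(800,600),interpolation=2));cv2.imwrite('pics/s0b.png',cv2.resize(b[:,:,::-1],(800,600),interpolation=2))
print(robot.observe(),robot.grip_depth)
for n in('top','side'):print(ray(n,(280,210)))
print(robot.calibration('wrist'))
E
```

```text
pics
{'clock': 0.1, 'joints': array([-1.20392098,  0.46938749, -0.04859947,  1.53356032,  0.02406262,
        1.14102574, -0.08226865]), 'joint_velocities': array([-2.93219169e-05, -4.52675941e-04, -1.16125777e-03, -2.52174138e-03,
        2.28668931e-04,  1.65673139e-04, -1.09630794e-03]), 'effort': array([ 8.11684076e-04, -5.11512923e+01, -4.68882441e-02, -2.38390964e+01,
        1.08457846e-02,  4.37961906e-03, -7.63699376e-06]), 'tool_pos': array([0.26000073, 0.62234499, 0.23035436]), 'orientation': array([-0.91398816,  1.37233262,  0.91230991]), 'ft_force': array([-0.37617422, -0.4815293 , -0.84671718]), 'ft_torque': array([-0.00535893, -0.02842807, -0.02616893]), 'opening': 1.0031662279190372} 0.0187
(array([0.29424134, 0.06726818, 1.4519929 ]), array([ 0.16004933,  0.01889858, -0.98714373]))
(array([-0.1525199 ,  0.74041923,  0.83431305]), array([ 0.52707528, -0.60339719, -0.59878179]))
{'mtx': array([[362.53555697,   0.        , 279.2111651 ],
       [  0.        , 362.53555697, 207.11517516],
       [  0.        ,   0.        ,   1.        ]]), 'T_tool_cam': array([[-1.05803477e-03, -3.25363268e-01,  9.45588507e-01,
        -1.42360610e-01],
       [-2.41614131e-04, -9.45588925e-01, -3.25363683e-01,
         8.32448075e-02],
       [ 9.99999411e-01, -5.72713635e-04,  9.21853599e-04,
         1.39585865e-03],
       [ 0.00000000e+00,  0.00000000e+00,  0.00000000e+00,
         1.00000000e+00]])}
```

View pics/t0b.png

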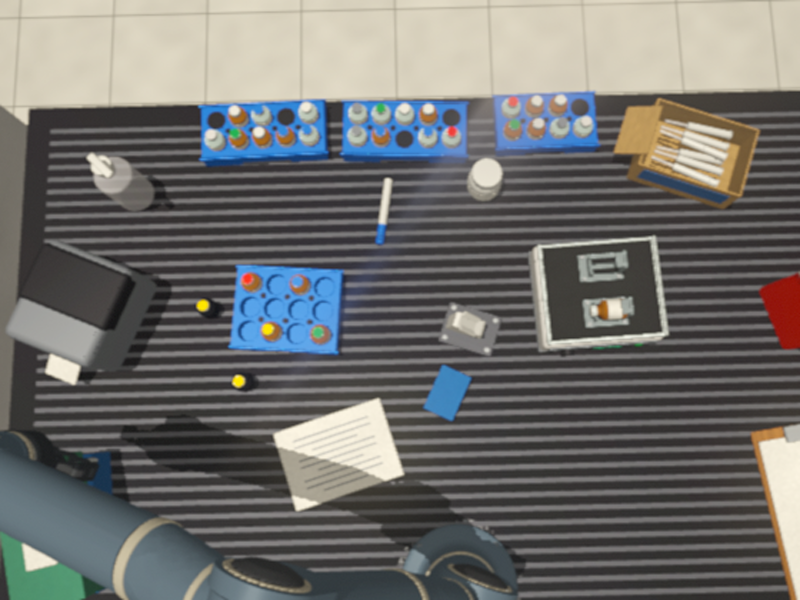

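View pics/s0b.png

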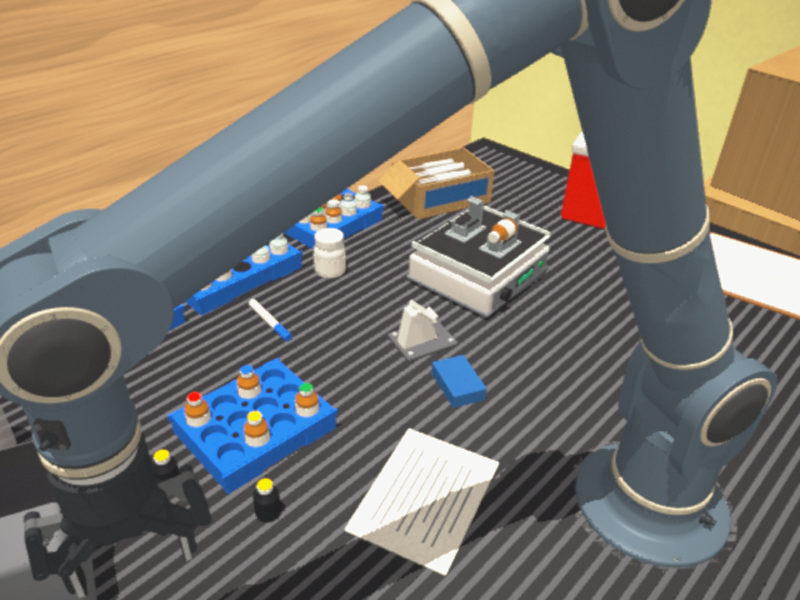

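The top view has three yellow discs: (269,330), amber, in the blue rack, which is the target; and (205,307) and (240,382), black look-alikes outside the rack. The rest is at (470,328) and the rocker at (600,293), with the empty cradle at (603,265) and the full one at (607,311). I'll check this in close crops.

Run:
```python
from h import *
t=cv2.imread('pics/t0.png');s=cv2.imread('pics/s0.png')
def crop(im,x0,y0,w,h): return cv2.resize(im[y0:y0+h,x0:x0+w],(400,300),interpolation=cv2.INTER_CUBIC)
# scale 4: 100x75 crops
c=[crop(t,155,182,100,75),crop(t,370,160,100,75),crop(t,290,195,80,60),crop(s,270,135,120,90)]
cv2.imwrite('pics/c1.png',np.vstack([np.hstack(c[:2]),np.hstack(c[2:])]))
g=.7
a=atz('top',(269*g,330*g),.083); print('cap@83',a)
for uv in[(237,265),(343,268),(337,353),(231,348)]:print('rack corner',atz('top',(uv[0]*g,uv[1]*g),.04))
print(tri([ray('top',(269*g,330*g)),ray('side',(255*g,416*g))]))
```

```text
cap@83 [0.46633022 0.33448778 0.083     ]
rack corner [0.59860812 0.40514028 0.04      ]
rack corner [0.587835   0.20211239 0.04      ]
rack corner [0.42514179 0.21473716 0.04      ]
rack corner [0.43934126 0.41415051 0.04      ]
(array([0.46794352, 0.33624139, 0.08061635]), [np.float64(1.7946726666800814), np.float64(1.7946726666799517)])
```

View pics/c1.png

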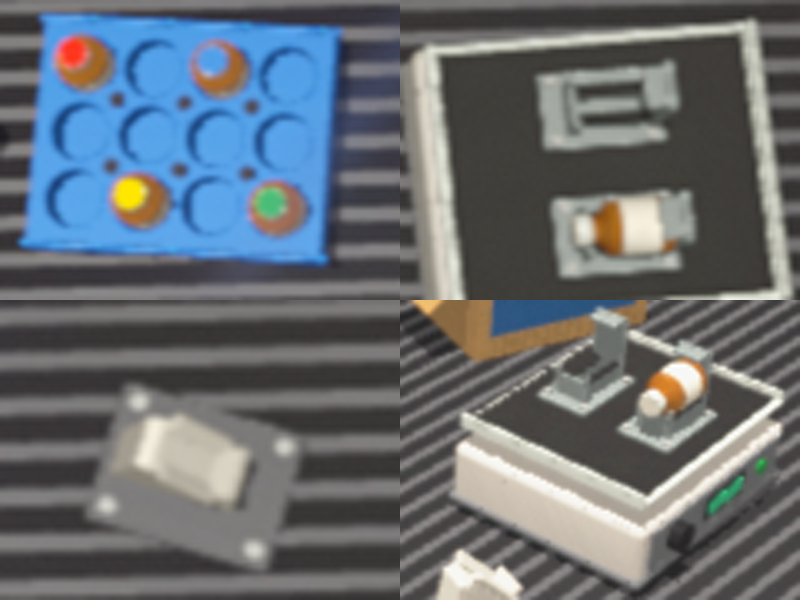

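The crop confirms the choice: the amber vial at (130,195), with a yellow cap, is in the rack's lower row, second hole. In the full cradle the cap points to image left, which is world +y. The rest's direction needs a closer look. I'll work out the approximate poses and the route.

```bash
cat >> h.py <<'E'
def frame(xd,zd):
    x=np.array(xd,float);x/=np.linalg.norm(x);z=np.array(zd,float);z-=x*(z@x);z/=np.linalg.norm(z)
    return np.c_[x,np.cross(z,x),z]
def rows(p,Rm,n=None,start=None,maxmm=55,maxa=.17):
    """rows from measured pose (or start) to p,Rm ; straight line, constant turn"""
    if start is None:
        o=robot.observe();p0=np.array(o['tool_pos']);R0=R.from_rotvec(o['orientation']).as_matrix()
    else:p0,R0=start
    w=R.from_matrix(R0.T@Rm).as_rotvec(); D=np.array(p)-p0
    k=int(max(1,np.ceil(np.linalg.norm(D)*1000/maxmm),np.ceil(np.linalg.norm(w)/maxa)))
    k=n or k
    for i in range(k):
        Ri=R0@R.from_rotvec(w*i/k).as_matrix()
        print([np.round(w/k,3).tolist(),np.round(Ri.T@D/k*1000,1).tolist()])
    return np.array(p),Rm
E
python3 - <<'E'
from h import *
o=robot.observe();print(R.from_rotvec(o['orientation']).as_matrix().round(3))
g=lambda x,y,s,ox,oy:(ox+x/s,oy+y/s)
for n,c,z in[('restbase',[(128,85),(300,135),(270,268),(88,220)],.006)]:
    P=np.array([atz('top',g(x,y,5,290,195),z) for x,y in c]);print(n,P.round(3).tolist(),P.mean(0).round(3),np.linalg.norm(np.diff(P,axis=0),axis=1).round(3))
P=np.array([atz('top',g(x,y,4,370,160),.093) for x,y in [(138,72),(275,62),(267,138),(147,150)]]);print('cradle',P.round(3).tolist(),P.mean(0))
print([atz('top',g(x,y,4,155,182),.083).round(3).tolist() for x,y in[(75,53),(212,60),(270,202),(130,194)]])
E
```

```text
[[-0.001 -0.923  0.385]
 [-0.002  0.385  0.923]
 [-1.    -0.    -0.002]]
restbase [[0.521, -0.004, 0.006], [0.49, -0.098, 0.006], [0.417, -0.079, 0.006], [0.446, 0.021, 0.006]] [ 0.469 -0.04   0.006] [0.099 0.076 0.103]
cradle [[0.592, -0.237, 0.093], [0.597, -0.328, 0.093], [0.546, -0.319, 0.093], [0.54, -0.24, 0.093]] [ 0.56863182 -0.2806956   0.093     ]
[[0.562, 0.374, 0.083], [0.556, 0.283, 0.083], [0.46, 0.245, 0.083], [0.468, 0.337, 0.083]]
```

Run:
```python
from h import *
a=np.radians(-17)
rows([.468,.336,.19],frame([0,0,-1],[np.cos(a),np.sin(a),0]),n=9)
```

```text
[[0.164, -0.0, 0.0], [4.5, -33.6, -20.4]]
[[0.164, -0.0, 0.0], [4.5, -36.5, -14.7]]
[[0.164, -0.0, 0.0], [4.5, -38.4, -8.6]]
[[0.164, -0.0, 0.0], [4.5, -39.3, -2.2]]
[[0.164, -0.0, 0.0], [4.5, -39.1, 4.2]]
[[0.164, -0.0, 0.0], [4.5, -37.9, 10.5]]
[[0.164, -0.0, 0.0], [4.5, -35.7, 16.6]]
[[0.164, -0.0, 0.0], [4.5, -32.5, 22.1]]
[[0.164, -0.0, 0.0], [4.5, -28.5, 27.1]]
```

{"method": "move_arm", "body": {
  "plan": [
    [[0.164,0,0],[4,-34,-20],1],
    [[0.164,0,0],[4,-36,-15],1],
    [[0.164,0,0],[4,-38,-9],1],
    [[0.164,0,0],[4,-39,-2],1],
    [[0.164,0,0],[4,-39,4],1],
    [[0.164,0,0],[4,-38,10],1],
    [[0.164,0,0],[4,-36,17],1],
    [[0.164,0,0],[4,-32,22],1],
    [[0.164,0,0],[4,-28,27],1],
    [[0,0,0],[0,0,0],1]
  ]
}}

```text
clock: 1.35
tool_pos: [0.4638, 0.3214, 0.1888]
orientation: [0.267, 1.559, -0.281]
ft_force: [-0.5, -0.2, -0.4]
opening: 1.004
```

Run:
```python
from h import *
w=snap('wrist','w1')
o=robot.observe();print(o['tool_pos'],o['joints'],R.from_rotvec(o['orientation']).as_matrix().round(3))
hsv=cv2.cvtColor(w,cv2.COLOR_RGB2HSV)
m=cv2.inRange(hsv,(22,150,120),(35,255,255));n,l,s,c=cv2.connectedComponentsWithStats(m);print([(s[i].tolist(),c[i].tolist()) for i in range(1,n) if s[i][4]>50])
print(proj('wrist',[[.468,.336,.083]],'w1'))
cv2.imwrite('pics/w1b.png',cv2.resize(w[:,:,::-1],(800,600)))
```

```text
[0.46257976 0.32360438 0.18881994] [-0.96679465  0.34451344  0.35722499  1.85859107 -0.14229884  0.97300299
 -0.89205521] [[-0.007  0.338  0.941]
 [-0.006  0.941 -0.338]
 [-1.    -0.008 -0.005]]
[]
[[277.27394245 185.9010269 ]]
```

View pics/w1b.png

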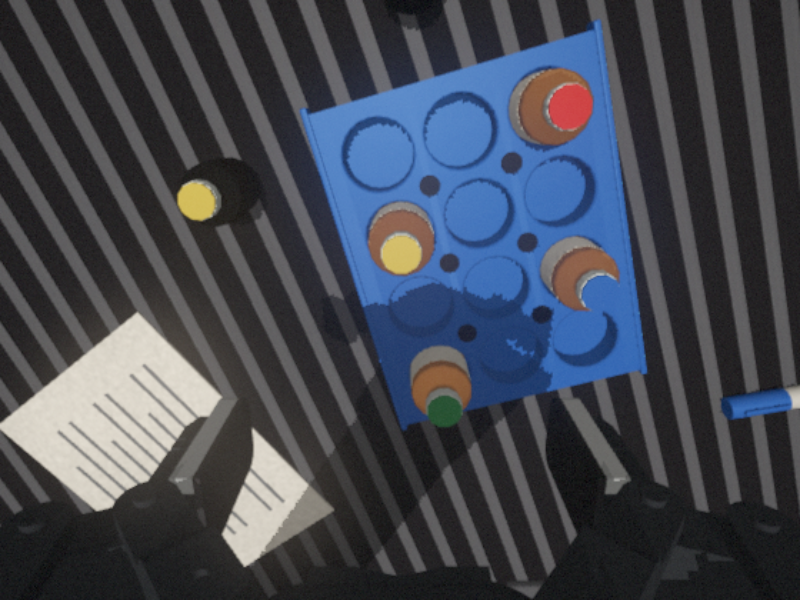

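The wrist view shows the yellow-capped vial at (401,254) of 800x600. The black look-alike is at (200,200), the green cap at (444,408), red at (570,105) and blue at (600,292).

Run:
```python
from h import *
g=.7
a=atz('wrist',(401*g,254*g),.083,'w1');print(a,tri([ray('wrist',(401*g,254*g),'w1'),ray('top',(155+130/4,182+194/4))]),tri([ray('wrist',(401*g,254*g),'w1'),ray('side',(255*g,414*g))]))
# green & red for hole-grid check
print([atz('wrist',(x*g,y*g),.083,'w1').round(4) for x,y in[(444,408),(570,105)]])
Rm=frame([0,0,-1],[np.cos(-.32),np.sin(-.32),0])
s=rows([a[0],a[1],.11],Rm)
rows([a[0],a[1],.042],Rm,start=s)
```

```text
[0.4722984  0.34073487 0.083     ] (array([0.47022553, 0.33837093, 0.07140287]), [np.float64(1.1706883685969898), np.float64(1.1706883685970098)]) (array([0.47148585, 0.33820205, 0.08230469]), [np.float64(2.395084195787154), np.float64(2.395084195787159)])
[array([0.4648, 0.2509, 0.083 ]), array([0.5669, 0.3796, 0.083 ])]
[[-0.012, -0.002, 0.004], [39.3, 10.0, 1.9]]
[[-0.012, -0.002, 0.004], [39.4, 9.8, 1.9]]
[[0.0, 0.0, 0.0], [34.0, 0.0, 0.0]]
[[0.0, 0.0, 0.0], [34.0, 0.0, 0.0]]
```

{"method": "move_arm", "body": {
  "plan": [
    [[-0.012,0,0.004],[39,9,2],1],
    [[-0.012,0,0.004],[39,8,1],1],
    [[0,0,0],[0,0,0],1]
  ]
}}

```text
clock: 1.78
tool_pos: [0.4685, 0.3436, 0.1095]
orientation: [0.248, 1.563, -0.241]
ft_force: [0.9, 0.3, -0.0]
opening: 1.003
```

Run:
```python
from h import *
w=snap('wrist','w2')
Rm=frame([0,0,-1],[np.cos(-.32),np.sin(-.32),0])
rows([.471,.339,.042],Rm)
print(robot.observe()['tool_pos'])
hsv=cv2.cvtColor(w,cv2.COLOR_RGB2HSV)
m=cv2.inRange(hsv,(20,80,120),(35,255,255));n,l,s,c=cv2.connectedComponentsWithStats(m)
for i in range(1,n):
  if s[i][4]>150: print(s[i],c[i],atz('wrist',c[i],.083,'w2'),tri([ray('wrist',c[i],'w2'),ray('wrist',(401*.7,254*.7),'w1')]))
```

```text
[[0.004, -0.002, -0.003], [34.6, -2.4, 1.6]]
[[0.004, -0.002, -0.003], [34.7, -2.3, 1.5]]
[0.46969953 0.34406135 0.11134008]
[ 78 182  36  34 954] [ 95.85220126 198.12997904] [0.39319728 0.4012238  0.083     ] (array([0.49261872, 0.40480692, 0.25941879]), [np.float64(20.14428752784822), np.float64(20.144287527848334)])
[269 243  36  33 964] [286.28941909 259.25622407] [0.47206124 0.34121124 0.083     ] (array([0.47199079, 0.34027031, 0.0811424 ]), [np.float64(0.19149546424612018), np.float64(0.1914954642460745)])
```

{"method": "move_arm", "body": {
  "plan": [
    [[0.004,0,-0.003],[34,-2,2],1],
    [[0.004,0,-0.003],[34,-1,1],1],
    [[0,0,0],[0,0,0],1]
  ]
}}

```text
clock: 2.2
tool_pos: [0.4738, 0.3451, 0.0481]
orientation: [0.256, 1.555, -0.24]
ft_force: [-0.1, 0.1, -0.3]
opening: 1.0
```

{"method": "move_arm", "body": {
  "plan": [
    [[0,0,0],[4,-5,0],1],
    [[0,0,0],[0,0,0],1]
  ]
}}

```text
clock: 2.45
tool_pos: [0.4739, 0.3418, 0.0477]
orientation: [0.259, 1.552, -0.236]
ft_force: [-1.4, 0.1, 0.4]
opening: 1.003
```

Run:
```python
from h import *
for i in range(3):
  w=robot.camera('wrist') if i else snap('wrist','w3'); print(robot.observe()['tool_pos'],robot.observe()['ft_force'])
```

```text
[0.47436507 0.34239197 0.04807033] [0.61843974 0.82013722 0.80938612]
[0.47435545 0.34247378 0.04787423] [ 0.06018601 -0.62178542  0.66305818]
[0.4741469  0.34240987 0.04756442] [0.64078888 0.22298754 0.71419951]
```

{"method": "move_arm", "body": {
  "plan": [
    [[0,0,0],[6,-2,0],1],
    [[0,0,0],[2,0,0],1]
  ]
}}

```text
clock: 2.85
tool_pos: [0.4738, 0.3408, 0.0398]
orientation: [0.26, 1.551, -0.234]
ft_force: [0.3, -0.6, 0.7]
opening: 1.002
```

{"method": "move_arm", "body": {
  "plan": [
    [[0,0,0],[-2,0,0],0],
    [[0,0,0],[0,0,0],-1],
    [[0,0,0],[0,0,0],-1],
    [[0,0,0],[0,0,0],-1],
    [[0,0,0],[0,0,0],-1]
  ],
  "newtons": 40
}}

```text
clock: 3.48
tool_pos: [0.4726, 0.3411, 0.0418]
orientation: [0.259, 1.553, -0.235]
ft_force: [-0.8, -0.3, 0.1]
opening: 0.405
```

Run:
```python
from h import *
w=snap('wrist','w4');cv2.imwrite('pics/w4b.png',w[100:420,80:480,::-1])
print(robot.observe()['tool_pos'],robot.observe()['ft_force'],robot.observe()['opening'])
```

```text
[0.47262958 0.34108025 0.04179359] [-1.05516945 -0.17239168  0.19152282] 0.4020195884423317
```

View pics/w4b.png

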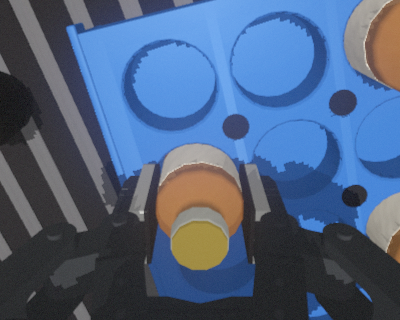

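Opening 0.40 matches the 36 mm body, so the vial is held. I'll lift it and carry it towards the rest.

{"method": "move_arm", "body": {
  "plan": [
    [[0,0,0],[-30,0,0],-1],
    [[0,0,0],[-50,0,0],-1],
    [[0,0,0],[-50,-20,0],-1],
    [[0,0,0],[-30,-50,17],-1],
    [[0,0,0],[-20,-55,19],-1],
    [[0,0,0],[0,-55,19],-1],
    [[0,0,0],[0,-55,19],-1],
    [[0,0,0],[0,-55,19],-1],
    [[0,0,0],[0,-50,17],-1],
    [[0,0,0],[0,-50,17],-1]
  ]
}}

```text
clock: 4.78
tool_pos: [0.4743, -0.0798, 0.2214]
orientation: [0.254, 1.546, -0.225]
ft_force: [0.8, 0.7, -0.9]
opening: 0.403
```

Run:
```python
from h import *
Rm=frame([0,0,-1],[np.cos(-.32),np.sin(-.32),0])
print(robot.observe()['tool_pos'],robot.observe()['joints'].round(2),robot.observe()['opening'])
rows([.45,-.08,.26],Rm)
```

```text
[ 0.47429816 -0.07981731  0.22139375] [-0.44  0.16  0.6   2.03 -0.13  0.97 -0.08] 0.40301366225027
[[0.014, 0.008, -0.02], [-38.9, -6.7, -22.8]]
```

{"method": "move_arm", "body": {
  "plan": [
    [[0.014,0.008,-0.02],[-30,-7,-15],-1],
    [[0,0,0],[0,0,0],-1]
  ]
}}

```text
clock: 5.03
tool_pos: [0.4561, -0.0886, 0.2513]
orientation: [0.258, 1.556, -0.262]
ft_force: [0.8, 1.4, -1.6]
opening: 0.408
```

Run:
```python
from h import *
w=snap('wrist','w5');print(robot.observe()['tool_pos'],proj('wrist',[[.469,-.04,.0]],'w5'))
cv2.imwrite('pics/w5b.png',cv2.resize(w[:,:,::-1],(800,600),interpolation=2))
```

```text
[ 0.45553211 -0.08837863  0.25017039] [[274.89582601 117.39850011]]
```

View pics/w5b.png

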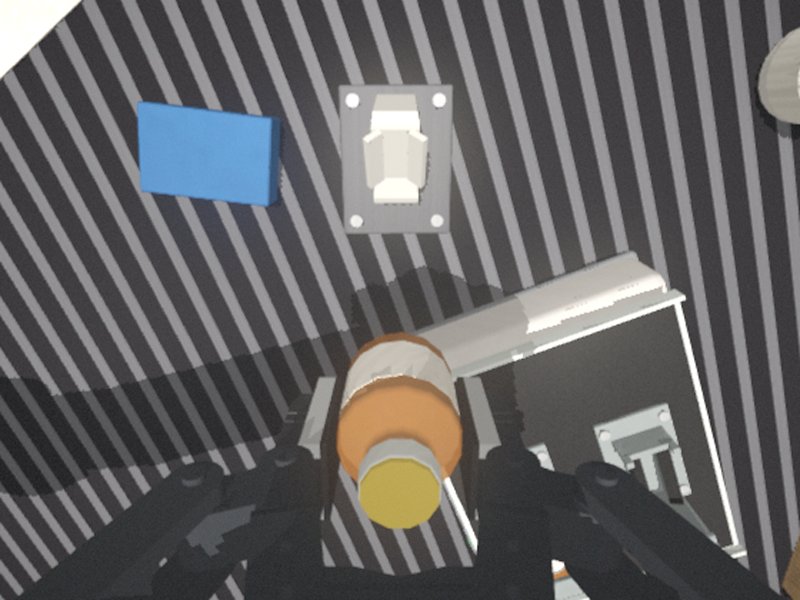

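Run:
```python
from h import *
w=cv2.imread('pics/w5.png');s=cv2.imread('pics/s0.png')
a=cv2.resize(w[52:172,223:333],(550,600),interpolation=cv2.INTER_CUBIC)
b=cv2.resize(s[195:265,265:330],(250,269),interpolation=cv2.INTER_CUBIC)
c=np.zeros((600,800,3),np.uint8);c[:,:550]=a;c[:269,550:]=b;cv2.imwrite('pics/c2.png',c)
```

```text
(no output)
```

View pics/c2.png

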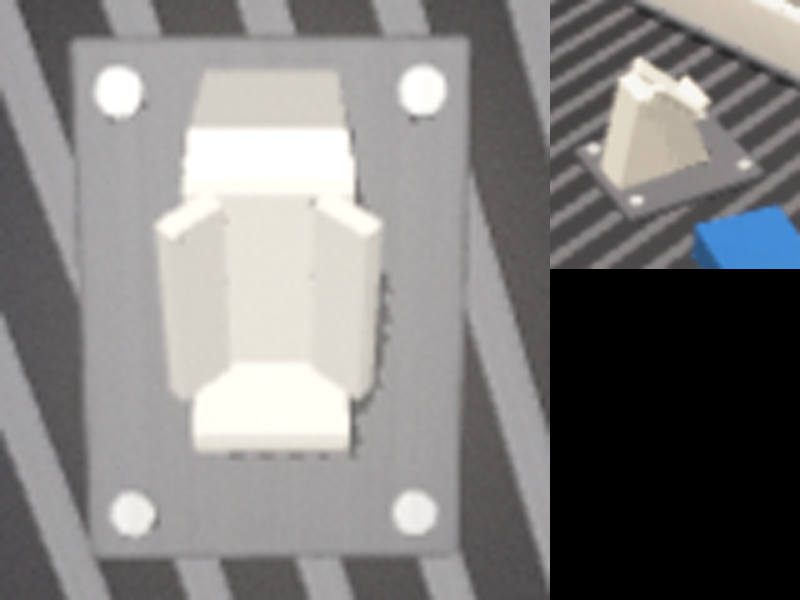

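The crop shows the stop as the bright plate at (270,400), on the -y side. The tall end of the block is at (270,160), so the rest's +x points to image up, roughly world +y. That agrees with the side view.

Run:
```python
from h import *
g=lambda x,y:(223+x/5,52+y/5)
B=np.array([atz('wrist',g(*c),.005,'w5') for c in[(72,40),(467,40),(458,553),(93,555)]]);print(B.round(4).tolist(),'centre',B.mean(0).round(4),np.linalg.norm(np.diff(B,axis=0),axis=1).round(4))
xd=((B[0]+B[1])-(B[2]+B[3]));xd/=np.linalg.norm(xd);yd=B[0]-B[1]+B[3]-B[2];yd/=np.linalg.norm(yd);print('x',xd,'yaw',np.degrees(np.arctan2(xd[1],xd[0])),np.degrees(np.arctan2(yd[1],yd[0]))-90)
c=B.mean(0)
for z in(.06,.0635):
  E=atz('wrist',g(271.5,435),z,'w5');print('stop edge',E,'rest frame x,y',(E-c)@xd,(E-c)@np.cross([0,0,1],xd))
print('stop tri side',tri([ray('wrist',g(271.5,437),'w5'),ray('side',(265+692/1-550+0,0) if 0 else (265+(692-550)/3.846,195+93/3.846))]))
T=atz('wrist',g(268,130),.1,'w5');print('block top back edge',T,(T-c)@xd)
print('top base centre check',[atz('top',(290+x/5,195+y/5),.005).round(3).tolist() for x,y in[(196,152)]])
```

```text
[[0.4523, 0.0251, 0.005], [0.5265, -0.0005, 0.005], [0.4942, -0.0989, 0.005], [0.419, -0.0734, 0.005]] centre [ 0.473  -0.0369  0.005 ] [0.0785 0.1035 0.0794]
x [0.31594887 0.94877622 0.        ] yaw 71.58189428220831 71.13777466057672
stop edge [ 0.46706579 -0.05400258  0.06      ] rest frame x,y -0.018064142400046963 0.0002608300952812743
stop edge [ 0.46724628 -0.05352005  0.0635    ] rest frame x,y -0.017549298531528208 0.00024204643859958557
stop tri side (array([ 0.4666189 , -0.05504848,  0.05566233]), [np.float64(0.14225958699972477), np.float64(0.1422595869998442)])
block top back edge [ 0.48375536 -0.00465193  0.1       ] 0.03403163726444353
top base centre check [[0.482, -0.04, 0.005]]
```

```bash
cat >> h.py <<'E'
SEAT=np.array([.4667,-.0559,.066]); XR=np.array([.316,.949,0]); XR/=np.linalg.norm(XR); YR=np.cross([0,0,1],XR)
A=(XR+[0,0,1])/2**.5; N=(-XR+[0,0,1])/2**.5
RP=frame(-A,-YR)
E
python3 - <<'E'
from h import *
s=rows(SEAT+.02*A+.09*N,RP,n=6)
print(s[0])
E
```

```text
[[-0.001, -0.001, -0.13], [17.7, -2.5, 0.1]]
[[-0.001, -0.001, -0.13], [17.9, -0.1, 0.1]]
[[-0.001, -0.001, -0.13], [17.8, 2.2, 0.1]]
[[-0.001, -0.001, -0.13], [17.3, 4.5, 0.1]]
[[-0.001, -0.001, -0.13], [16.6, 6.7, 0.1]]
[[-0.001, -0.001, -0.13], [15.6, 8.8, 0.1]]
[ 0.45106237 -0.10286237  0.14378175]
```

{"method": "move_arm", "body": {
  "plan": [
    [[0,0,-0.13],[17,-2,0],-1],
    [[0,0,-0.13],[18,0,0],-1],
    [[0,0,-0.13],[18,2,0],-1],
    [[0,0,-0.13],[17,4,0],-1],
    [[0,0,-0.13],[17,7,0],-1],
    [[0,0,-0.13],[16,9,0],-1],
    [[0,0,0],[0,0,0],-1]
  ]
}}

```text
clock: 5.95
tool_pos: [0.4513, -0.0978, 0.1349]
orientation: [-0.396, 1.597, -0.87]
ft_force: [-0.4, 0.1, -0.9]
opening: 0.409
```

Run:
```python
from h import *
o=robot.observe();print(o['joints'].round(2),o['ft_force'],o['opening'],o['tool_pos'])
s=rows(SEAT+.02*A+.09*N,RP)
rows(SEAT+.02*A+.002*A+.01*N,RP,start=s)
```

```text
[-0.76  0.56  0.62  2.06  0.44  1.06 -0.78] [-0.3932265   0.05194182 -0.85044125] 0.40924056742998594 [ 0.45130815 -0.0977973   0.13489303]
[[0.007, -0.001, 0.019], [-2.7, -9.8, 1.3]]
[[0.0, 0.0, 0.0], [-1.0, 40.0, -0.0]]
[[0.0, 0.0, 0.0], [-1.0, 40.0, -0.0]]
```

{"method": "move_arm", "body": {
  "plan": [
    [[0.007,0,0.019],[-4,28,1],-1],
    [[0,0,0],[-2,28,0],-1],
    [[0,0,0],[0,0,0],-1]
  ]
}}

```text
clock: 6.32
tool_pos: [0.4667, -0.0565, 0.1001]
orientation: [-0.367, 1.595, -0.857]
ft_force: [-0.3, -0.5, -0.7]
opening: 0.402
```

Run:
```python
from h import *
b=snap('side','s2');t=snap('top','t2');w=snap('wrist','w6')
o=robot.observe();d=o['tool_pos']-SEAT;print('along,n,y',d@A,d@N,d@YR,o['ft_force'])
rows(SEAT+.02*A+.002*A+.01*N,RP)
u=proj('side',[SEAT])[0].astype(int);v=proj('top',[SEAT])[0].astype(int);print(u,v)
f=lambda im,u,s,W,H:cv2.resize(im[u[1]-H//2//s:u[1]+H//2//s,u[0]-W//2//s:u[0]+W//2//s,::-1],(W,H),interpolation=2)
c=np.vstack([np.hstack([f(b,u,6,480,300),f(t,v,5,320,300)]),np.hstack([cv2.resize(w[:,:,::-1],(400,300)),np.zeros((300,400,3),np.uint8)])]);cv2.imwrite('pics/c3.png',c)
```

```text
along,n,y 0.02293072161301771 0.027134312319366933 -0.00023183624956708913 [ 1.10988155  0.16032287 -0.663496  ]
[[-0.007, -0.003, -0.008], [1.1, 17.1, -0.3]]
[302 215] [336 228]
```

View pics/c3.png

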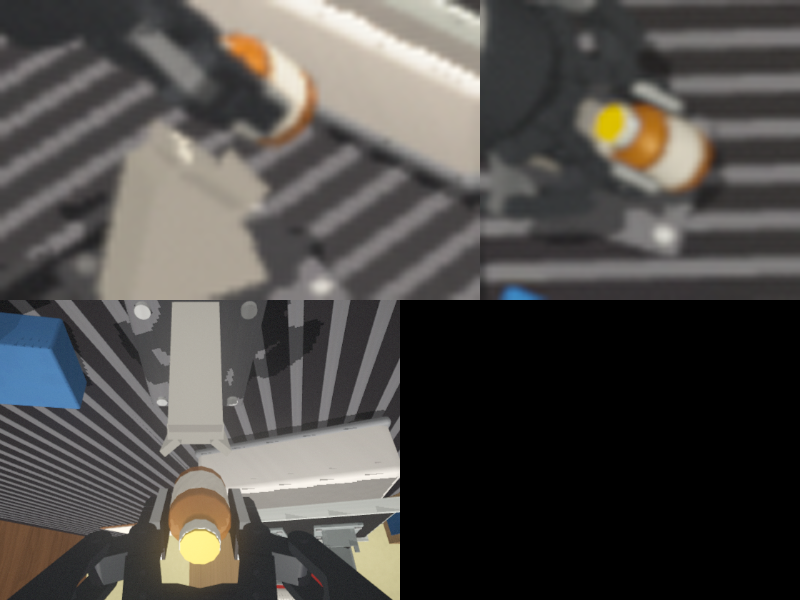

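Run:
```python
from h import *
E=SEAT-.0035*N
for s in(.0135,-.0135):
  p=proj('side',[E+s*YR,E+s*YR-.004*A])-[302,215];print((p*6+[240,150]).round())
d=robot.observe()['tool_pos']-SEAT
F=SEAT+(d@A-.02)*A+(d@N)*N
th=np.linspace(0,6.28,9)[:-1]
print((proj('side',[F+.018*(np.cos(t)*N+np.sin(t)*YR) for t in th])*6-np.array([302,215])*6+[240,150]).round().tolist())
```

```text
[[253. 179.]
 [258. 182.]]
[[220. 144.]
 [226. 147.]]
[[307.0, 72.0], [315.0, 97.0], [302.0, 127.0], [276.0, 143.0], [252.0, 136.0], [244.0, 111.0], [257.0, 82.0], [283.0, 66.0]]
```

The observed foot rim matches the prediction to within a pixel or two. The stop could lie about 3 mm farther down the slope, so contact will settle that.

{"method": "move_arm", "body": {
  "plan": [
    [[0,0,0],[0,12,0],-1],
    [[0,0,0],[0,9,0],-1],
    [[0,0,0],[0,0,0],-1]
  ]
}}

```text
clock: 6.85
tool_pos: [0.4711, -0.045, 0.0871]
orientation: [-0.36, 1.594, -0.862]
ft_force: [1.0, -0.1, -0.9]
opening: 0.408
```

```bash
cat > st.py <<'E'
from h import *
o=robot.observe();d=o['tool_pos']-SEAT;f=np.array(o['ft_force']);Rm=R.from_rotvec(o['orientation']).as_matrix()
print('A,N,Y mm',np.round([d@A*1e3,d@N*1e3,d@YR*1e3],1),'F',np.round([f@A,f@N,f@YR],1),'x.A',(Rm.T@A).round(3),o['opening'],o['clock'])
E
python3 st.py
```

```text
A,N,Y mm [23.3  6.6 -0.7] F [-0.5 -0.7 -1. ] x.A [-1.     0.01  -0.004] 0.4076273373234103 6.85
```

{"method": "move_arm", "body": {
  "plan": [
    [[0,0,-0.01],[0,4,0],-1],
    [[0,0,0],[0,2,0],-1],
    [[0,0,0],[0,0,0],-1]
  ]
}}

```text
clock: 7.22
tool_pos: [0.4722, -0.0418, 0.0834]
orientation: [-0.371, 1.594, -0.873]
ft_force: [-0.7, 0.7, 1.1]
opening: 0.41
```

```bash
python3 st.py
```

```text
A,N,Y mm [23.   1.6 -0.8] F [1.1 0.5 0.9] x.A [-1.    -0.004 -0.005] 0.4098706508694516 7.225
```

Now I'll go down the last millimetres and along the slope towards the stop.

{"method": "move_arm", "body": {
  "plan": [
    [[0,0,0],[0,2,0],-1],
    [[0,0,0],[2,1,0],-1],
    [[0,0,0],[0,0,0],-1]
  ]
}}

```text
clock: 7.6
tool_pos: [0.4716, -0.0434, 0.0819]
orientation: [-0.374, 1.595, -0.879]
ft_force: [-0.3, -1.4, 0.8]
opening: 0.405
```

```bash
python3 st.py
```

```text
A,N,Y mm [20.7  1.8 -0.7] F [-0.4  1.6 -0.1] x.A [-1.    -0.009 -0.007] 0.40501921039423927 7.6
```

{"method": "move_arm", "body": {
  "plan": [
    [[0,0,0.008],[2,3,0],-1],
    [[0,0,0],[2,2,0],-1],
    [[0,0,0],[0,0,0],-1]
  ]
}}

```text
clock: 7.98
tool_pos: [0.4712, -0.0444, 0.0809]
orientation: [-0.373, 1.597, -0.881]
ft_force: [0.0, -1.6, -0.3]
opening: 0.405
```

```bash
python3 st.py
```

```text
A,N,Y mm [19.3  1.8 -0.6] F [-1.3  0.9 -0.5] x.A [-1.    -0.011 -0.01 ] 0.404964263218074 7.975
```

{"method": "move_arm", "body": {
  "plan": [
    [[0,0,0.01],[4,1,0],-1],
    [[0,0,0],[4,1,0],-1]
  ]
}}

```text
clock: 8.22
tool_pos: [0.4713, -0.0447, 0.0804]
orientation: [-0.369, 1.599, -0.877]
ft_force: [-4.7, 16.9, 35.7]
opening: 0.407
```

```bash
python3 st.py
```

```text
A,N,Y mm [18.7  1.7 -0.9] F [35.6 15.   9.8] x.A [-1.    -0.006 -0.011] 0.4067870961980293 8.225
```

The foot is at the stop, with 35 N along the slope. I'll relax and let go.

{"method": "move_arm", "body": {
  "plan": [
    [[0,0,0],[0,0,0],-1],
    [[0,0,0],[0,0,0],-0.1],
    [[0,0,0],[0,0,0],0],
    [[0,0,0],[0,0,0],0.3],
    [[0,0,0],[0,0,0],0.5],
    [[0,0,0],[0,0,0],0.5],
    [[0,0,0],[0,0,0],0.5]
  ]
}}

```text
clock: 9.1
tool_pos: [0.4719, -0.0433, 0.0792]
orientation: [-0.367, 1.598, -0.873]
ft_force: [-0.3, -0.5, 0.3]
opening: 0.747
```

```bash
python3 st.py
python3 - <<'E'
from h import *
w=snap('wrist','w7');b=snap('side','s3')
hsv=cv2.cvtColor(w,cv2.COLOR_RGB2HSV)
cv2.imwrite('pics/c4.png',np.hstack([w[100:420,80:480,::-1],cv2.resize(b[185:249,262:342,::-1],(400,320),interpolation=2)]))
c=SEAT+.061*A; print(proj('wrist',[c],'w7')-[80,100],(proj('side',[c])-[262,185])*5)
E
```

```text
A,N,Y mm [19.  -0.2 -1. ] F [-0.2  0.6  0.1] x.A [-1.    -0.002 -0.01 ] 0.7472919882072747 9.1
[[194.03831949 247.21438487]] [[131.92703593 108.60776166]]
```

View pics/c4.png

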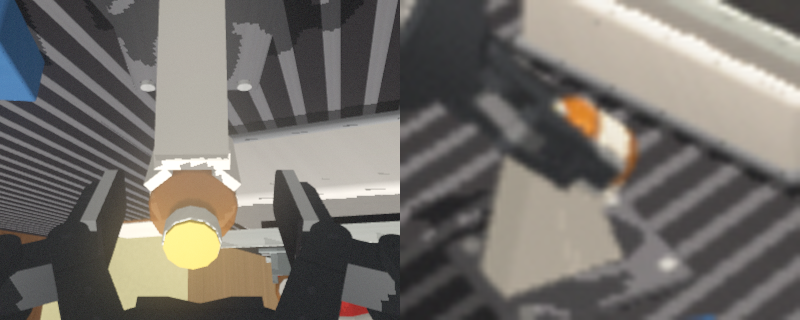

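The vial lies in the trough with the fingers clear of it. The cap is at (192,246), predicted (194,247). I'll back out along the axis and swing round for the grasp across the body.

```bash
cat >> h.py <<'E'
RG=frame(-N,-YR)
E
python3 - <<'E'
from h import *
o=robot.observe()
p1=SEAT+.115*A+[0,0,.06]
s=rows(SEAT+.11*A,RP,n=2); s=rows(p1,RP,n=1,start=s)
print()
s=rows(SEAT+.024*A+.13*N,RG,n=10,start=s)
E
```

```text
[[-0.005, -0.005, 0.001], [-45.5, -0.2, -0.9]]
[[-0.005, -0.005, 0.001], [-45.5, -0.2, -0.7]]
[[0.0, 0.0, 0.0], [-47.4, -42.4, -0.0]]

[[0.0, 0.0, 0.157], [13.3, -8.8, 0.0]]
[[0.0, 0.0, 0.157], [11.8, -10.7, 0.0]]
[[0.0, 0.0, 0.157], [10.0, -12.5, 0.0]]
[[0.0, 0.0, 0.157], [7.9, -13.9, 0.0]]
[[0.0, 0.0, 0.157], [5.6, -14.9, 0.0]]
[[0.0, 0.0, 0.157], [3.2, -15.6, 0.0]]
[[0.0, 0.0, 0.157], [0.8, -15.9, 0.0]]
[[0.0, 0.0, 0.157], [-1.7, -15.9, 0.0]]
[[0.0, 0.0, 0.157], [-4.2, -15.4, 0.0]]
[[0.0, 0.0, 0.157], [-6.6, -14.5, 0.0]]
```

{"method": "move_arm", "body": {
  "plan": [
    [[0,0,0],[-20,0,-0.5],0.6],
    [[0,0,0],[-35,0,-0.5],0.6],
    [[0,0,0],[-35,0,0],0.6],
    [[0,0,0],[-47,-42,0],0.6]
  ]
}}

```text
clock: 9.7
tool_pos: [0.4911, 0.022, 0.2045]
orientation: [-0.374, 1.605, -0.877]
ft_force: [1.2, 0.4, -0.0]
opening: 0.798
```

{"method": "move_arm", "body": {
  "plan": [
    [[0,0,0.157],[13,-9,0],0.6],
    [[0,0,0.157],[12,-11,0],0.6],
    [[0,0,0.157],[10,-12,0],0.6],
    [[0,0,0.157],[8,-14,0],0.6],
    [[0,0,0.157],[6,-15,0],0.6],
    [[0,0,0.157],[3,-16,0],0.6],
    [[0,0,0.157],[1,-16,0],0.6],
    [[0,0,0.157],[-2,-16,0],0.6],
    [[0,0,0.157],[-4,-15,0],0.6],
    [[0,0,0.157],[-7,-15,0],0.6]
  ]
}}

```text
clock: 10.95
tool_pos: [0.4457, -0.126, 0.1785]
orientation: [0.853, 1.309, 0.396]
ft_force: [0.6, 0.4, -0.3]
opening: 0.799
```

```bash
python3 st.py
python3 - <<'E'
from h import *
print(robot.observe()['joints'].round(2))
rows(SEAT+.024*A+.13*N,RG)
E
```

```text
A,N,Y mm [ 27.8 131.3  -2.3] F [ 0.2 -0.6 -0.4] x.A [0.043 0.999 0.011] 0.7994149623143829 10.95
[ 0.27  0.42  0.48  2.11 -0.98  1.31  1.03]
[[0.012, 0.019, -0.043], [1.1, -3.9, -2.4]]
```

{"method": "move_arm", "body": {
  "plan": [
    [[0.012,0.019,-0.043],[20,-4,-2],0.6],
    [[0,0,0],[35,0,0],0.6],
    [[0,0,0],[35,0,0],0.6],
    [[0,0,0],[0,0,0],0.6]
  ]
}}

```text
clock: 11.45
tool_pos: [0.4622, -0.0733, 0.1076]
orientation: [0.841, 1.346, 0.349]
ft_force: [-0.2, -0.7, 0.8]
opening: 0.8
```

```bash
python3 st.py
python3 - <<'E'
from h import *
w=snap('wrist','w8')
hsv=cv2.cvtColor(w,cv2.COLOR_RGB2HSV)
for nm,lo,hi in(('y',(22,80,110),(35,255,255)),('amber',(8,110,70),(19,255,255))):
  m=cv2.inRange(hsv,lo,hi);n,l,s,c=cv2.connectedComponentsWithStats(m);print(nm,[(s[i].tolist(),c[i].round().tolist()) for i in range(1,n) if s[i][4]>150])
for P in(SEAT+.061*A,SEAT+.02*A+.018*N,SEAT,SEAT+.018*YR+.02*A,SEAT-.018*YR+.02*A):print(proj('wrist',[P],'w8').round(1))
rows(SEAT+.023*A-.01*N,RG)
E
```

```text
A,N,Y mm [16.8 42.1 -1.3] F [ 0.1  1.1 -0. ] x.A [-0.004  1.    -0.014] 0.7998759183343742 11.45
y [([253, 161, 39, 11, 347], [272.0, 166.0])]
amber [([241, 186, 65, 42, 2147], [273.0, 208.0]), ([244, 265, 60, 21, 697], [273.0, 276.0])]
[[273.8 165.5]]
[[275.  253.2]]
[[275.8 270.8]]
[[242.5 239.1]]
[[307.8 238.1]]
[[-0.016, 0.01, 0.006], [53.8, 7.8, -3.0]]
```

{"method": "move_arm", "body": {
  "plan": [
    [[-0.016,0.01,0],[20,6,-2],0.6],
    [[0,0,0],[16,1,0],0.6],
    [[0,0,0],[10,0,0],0.6],
    [[0,0,0],[3,0,0],0.6]
  ]
}}

```text
clock: 12.0
tool_pos: [0.4754, -0.0459, 0.0785]
orientation: [0.824, 1.342, 0.345]
ft_force: [-0.2, 0.3, 0.3]
opening: 0.802
```

```bash
python3 st.py
```

```text
A,N,Y mm [17.5  0.2 -5.1] F [0.4 0.1 0.2] x.A [-0.016  1.    -0.002] 0.802299868277379 12.0
```

{"method": "move_arm", "body": {
  "plan": [
    [[0,0,-0.13],[0,0,0],0.6],
    [[0,0,-0.13],[0,0,0],0.6],
    [[0,0,0],[0,0,0],0.6]
  ]
}}

```text
clock: 12.38
tool_pos: [0.4763, -0.0515, 0.0792]
orientation: [0.637, 1.427, 0.127]
ft_force: [-0.3, 0.0, 0.1]
opening: 0.795
```

```bash
cat >> h.py <<'E'
def RGt(t): return frame(-N*np.cos(t)-A*np.sin(t),-YR)   # t=tilt towards vertical
E
python3 st.py
python3 - <<'E'
from h import *
print(robot.observe()['joints'].round(3)); rows(SEAT+.023*A-.01*N,RGt(.26))
E
```

```text
A,N,Y mm [14.5  4.3 -7.7] F [0.  0.1 0.3] x.A [-0.282  0.959 -0.006] 0.7951626463321614 12.375
[ 0.305  0.408  0.027  2.186 -0.834  0.721  0.681]
[[-0.011, 0.017, 0.026], [11.2, 12.1, -8.0]]
```

{"method": "move_arm", "body": {
  "plan": [
    [[-0.01,0.017,0],[1,1,-6],0.6],
    [[0,0,0.01],[5,6,-2],0.6],
    [[0,0,0.01],[5,5,0],0.6],
    [[0,0,0],[0,0,0],0.6]
  ]
}}

```text
clock: 12.88
tool_pos: [0.4723, -0.036, 0.0739]
orientation: [0.651, 1.437, 0.153]
ft_force: [-0.6, -0.9, -0.2]
opening: 0.798
```

```bash
python3 st.py
python3 - <<'E'
from h import *
print(robot.observe()['joints'].round(3)); rows(SEAT+.023*A-.01*N,RGt(.26))
E
```

```text
A,N,Y mm [20.2 -9.   0.9] F [-0.8  0.6  0.3] x.A [-0.259  0.966 -0.008] 0.797591597800017 12.875
[ 3.110e-01  4.210e-01  1.000e-03  2.197e+00 -8.610e-01  7.200e-01
  7.010e-01]
[[-0.008, -0.001, 0.002], [0.2, 3.0, 0.9]]
```

Position is good now. I'll nudge 3 mm and close.

{"method": "move_arm", "body": {
  "plan": [
    [[-0.008,0,0],[1,3,0.5],0.6],
    [[0,0,0],[0,0,0],0],
    [[0,0,0],[0,0,0],-0.2],
    [[0,0,0],[0,0,0],-1],
    [[0,0,0],[0,0,0],-1],
    [[0,0,0],[0,0,0],-1]
  ],
  "newtons": 40
}}

```text
clock: 13.62
tool_pos: [0.4726, -0.0333, 0.0745]
orientation: [0.645, 1.438, 0.16]
ft_force: [-0.2, -0.2, 0.3]
opening: 0.401
```

```bash
python3 st.py
python3 - <<'E'
from h import *
s=rows(SEAT+.023*A+.09*N,RGt(.26))
E
```

```text
A,N,Y mm [ 22.5 -10.5   1.5] F [0.  0.4 0.2] x.A [-0.259  0.966 -0.001] 0.4012450007176426 13.625
[[-0.0, -0.002, 0.001], [-48.6, -12.7, 0.6]]
[[-0.0, -0.002, 0.001], [-48.6, -12.7, 0.7]]
```

```bash
cat >> h.py <<'E'
FT=np.array([-4.0,-25.4,0])/1e3; AT=np.array([-.259,.966,0])   # held foot and axis in tool frame
def RC(slope,az):   # tool orientation so that vial axis has heading az (rad), elevation slope
    a=np.array([np.cos(az)*np.cos(slope),np.sin(az)*np.cos(slope),np.sin(slope)]); y=np.array([np.sin(az),-np.cos(az),0]) # tool z
    n=np.cross(a,y)  # tool: AT -> a, z -> y ; x = ?
    W=np.c_[a,y,n]; T0=np.array([AT,[0,0,1],np.cross(AT,[0,0,1])]).T
    U=W@np.linalg.inv(T0); u,_,v=np.linalg.svd(U); return u@v
E
python3 - <<'E'
from h import *
s=rows(SEAT+.023*A+.09*N,RGt(.26));print(s[0])
Rc=RC(np.radians(14),np.radians(93.7));print(Rc.round(2))
s=rows([.569,-.33,.30],Rc,start=s,n=7)
E
```

```text
[[-0.0, -0.002, 0.001], [-48.6, -12.7, 0.6]]
[[-0.0, -0.002, 0.001], [-48.6, -12.7, 0.7]]
[ 0.45173255 -0.1008497   0.14590307]
[[ 0.   -0.06  1.  ]
 [-0.02  1.    0.06]
 [-1.   -0.02  0.  ]]
[[-0.054, 0.014, -0.077], [-32.0, -11.3, 26.2]]
[[-0.054, 0.014, -0.077], [-31.3, -15.1, 25.1]]
[[-0.054, 0.014, -0.077], [-30.4, -18.7, 23.7]]
[[-0.054, 0.014, -0.077], [-29.1, -22.3, 22.2]]
[[-0.054, 0.014, -0.077], [-27.6, -25.6, 20.5]]
[[-0.054, 0.014, -0.077], [-25.8, -28.7, 18.7]]
[[-0.054, 0.014, -0.077], [-23.7, -31.6, 16.7]]
```

{"method": "move_arm", "body": {
  "plan": [
    [[0,0,0],[-20,-5,0],-1],
    [[0,0,0],[-40,-10,0],-1],
    [[0,0,0],[-40,-10,0],-1],
    [[-0.054,0.014,-0.077],[-32,-11,26],-1],
    [[-0.054,0.014,-0.077],[-31,-15,25],-1],
    [[-0.054,0.014,-0.077],[-30,-19,24],-1],
    [[-0.054,0.014,-0.077],[-29,-22,22],-1],
    [[-0.054,0.014,-0.077],[-28,-26,20],-1],
    [[-0.054,0.014,-0.077],[-26,-29,19],-1],
    [[-0.054,0.014,-0.077],[-24,-32,17],-1]
  ]
}}

```text
clock: 14.88
tool_pos: [0.57, -0.3362, 0.3066]
orientation: [-0.09, 1.584, 0.033]
ft_force: [-0.1, 0.7, -0.3]
opening: 0.404
```

Run:
```python
from h import *
o=robot.observe();print(o['joints'].round(2),o['opening'],o['tool_pos'],o['clock'])
Rm=R.from_rotvec(o['orientation']).as_matrix();a=Rm@AT;print('slope',np.degrees(np.arcsin(a[2])),np.degrees(np.arctan2(a[1],a[0])))
w=snap('wrist','w9');cv2.imwrite('pics/w9b.png',cv2.resize(w[:,:,::-1],(800,600),interpolation=2))
print(proj('wrist',[[.5686,-.281,.093]],'w9')/.7)
```

```text
[ 0.29  0.39  0.23  1.49 -0.05  1.26  0.6 ] 0.40429289505682187 [ 0.57004343 -0.33623947  0.30664815] 14.875
slope 12.969379013068886 94.24652666283097
[[406.0251713  153.72343837]]
```

View pics/w9b.png

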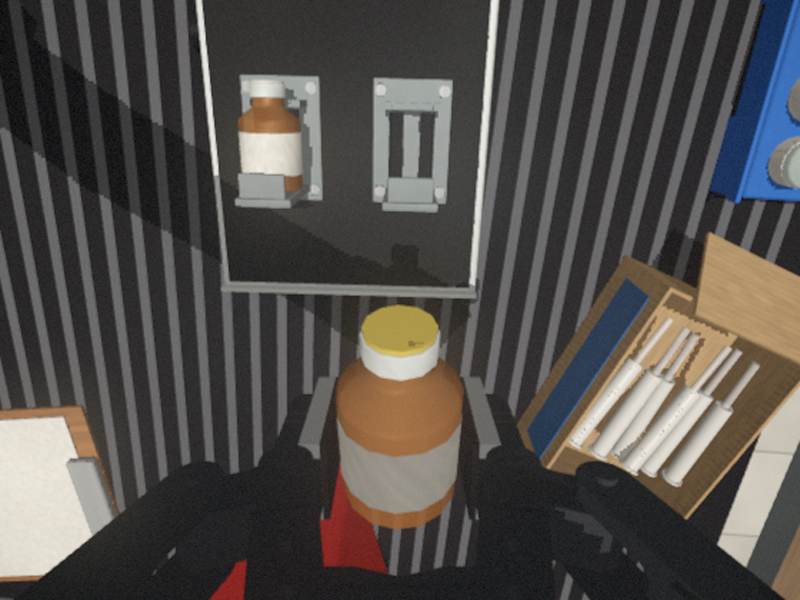

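The empty cradle is at (412,143), with its lip edge near row 180 and the back wall near row 207. The full cradle is at (270,140), and the vial is in hand. I'll take one enlarged crop for reading.

Run:
```python
from h import *
w=cv2.imread('pics/w9.png')
cv2.imwrite('pics/c5.png',cv2.resize(w[45:155,155:325],None,fx=4.7,fy=4.7,interpolation=cv2.INTER_CUBIC))
```

```text
(no output)
```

View pics/c5.png

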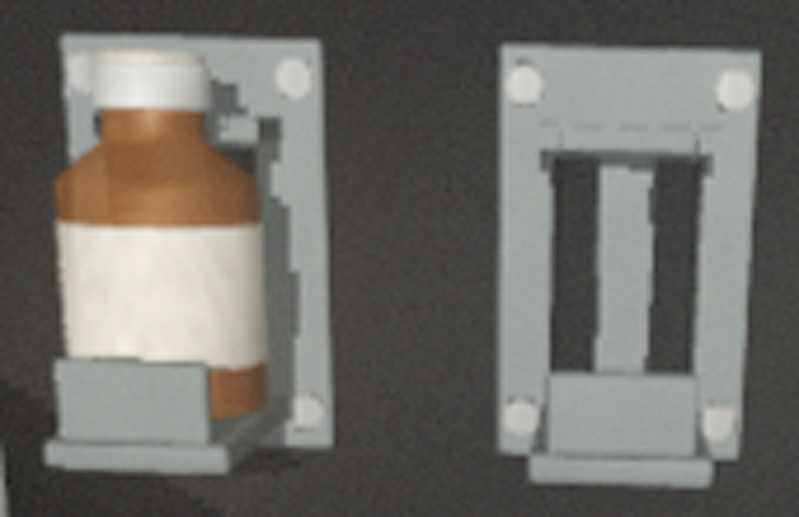

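Run:
```python
from h import *
g=lambda x,y:(155+x/4.7,45+y/4.7)
W=lambda x,y,z:atz('wrist',g(x,y),z,'w9')
B=np.array([W(x,y,.095) for x,y in[(501,45),(760,50),(738,458),(498,452)]]);print(B.round(4).tolist(),'c',B.mean(0).round(4),np.linalg.norm(np.diff(B,axis=0),axis=1).round(4))
xd=B[0]+B[1]-B[2]-B[3];yd=B[0]-B[1]+B[3]-B[2]
print('az',np.degrees(np.arctan2(xd[1],xd[0])),np.degrees(np.arctan2(yd[1],yd[0]))-90)
for n,l,r in(('lip',(550,374),(699,374)),('wall',(531,456),(712,460)),('wallback',(530,482),(712,485))):
  p,q=W(*l,.153),W(*r,.153);d=p-q;print(n,((p+q)/2).round(4),np.linalg.norm(d).round(4),np.degrees(np.arctan2(d[1],d[0]))-90)
f=W(625,118,.115);print('front',f)
print('screws',[W(x,y,.096).round(4).tolist() for x,y in[(525,83),(735,88),(718,422),(520,418)]])
# mixer platform edges in full 800 image
M=np.array([atz('wrist',(x*.7,y*.7),.1,'w9') for x,y in[(228,290),(477,293),(495,20),(205,20)]]);print('platform',M.round(4).tolist())
for a,b in((0,1),(3,0),(2,1)):
  d=M[a]-M[b];print(np.degrees(np.arctan2(d[1],d[0])))
```

```text
[[0.5447, -0.2366, 0.095], [0.5938, -0.2337, 0.095], [0.5981, -0.3113, 0.095], [0.5487, -0.314, 0.095]] c [ 0.5713 -0.2739  0.095 ] [0.0492 0.0777 0.0495]
az 93.09984219255834 -266.7238195641713
lip [ 0.5722 -0.288   0.153 ] 0.0252 -265.4445883669583
wall [ 0.5729 -0.3022  0.153 ] 0.0312 -266.67430491382686
wallback [ 0.5732 -0.3066  0.153 ] 0.0315 -266.34482967397884
front [ 0.56909542 -0.24768872  0.115     ]
screws [[0.5497, -0.243, 0.096], [0.5897, -0.2408, 0.096], [0.5932, -0.3041, 0.096], [0.5528, -0.3065, 0.096]]
platform [[0.4493, -0.3845, 0.1], [0.6268, -0.3721, 0.1], [0.6148, -0.1996, 0.1], [0.4426, -0.2127, 0.1]]
-175.9945869511846
92.25642965448826
93.99316323566562
```

```bash
cat >> h.py <<'E'
CS=np.array([.5728,-.3021,.126]); CAZ=np.radians(93.2); CX=np.array([np.cos(CAZ),np.sin(CAZ),0]); CY=np.array([-np.sin(CAZ),np.cos(CAZ),0])
def tgt(x,z,slope,y=0):  # TCP pose so that foot is at x,y,z (m) in seat frame
    Rm=RC(slope,CAZ); return CS+x*CX+y*CY+np.array([0,0,z])-Rm@FT, Rm
def stc():
    o=robot.observe();Rm=R.from_rotvec(o['orientation']).as_matrix();f=np.array(o['tool_pos'])+Rm@FT-CS;a=Rm@AT
    F=np.array(o['ft_force'])
    print('foot x,y,z mm',np.round([f@CX*1e3,f@CY*1e3,f[2]*1e3],1),'slope',np.degrees(np.arcsin(a[2])).round(1),'az err',np.degrees(np.arctan2(a@CY,a@CX)).round(1),'roll',(Rm[2,2]).round(3),'F',np.round([F@CX,F@CY,F[2]],1),'open',round(o['opening'],3),'t',o['clock'])
E
python3 - <<'E'
from h import *
print(proj('wrist',[[.5497,-.243,.096],[.5897,-.2408,.096]],'w5')/.7)
for uv,uv9 in(((605,437),(155+525/4.7,45+83/4.7)),((662,414),(155+735/4.7,45+88/4.7))):
  print(tri([ray('wrist',(uv[0]*.7,uv[1]*.7),'w5'),ray('wrist',uv9,'w9')]))
stc()
p,Rm=tgt(.035,.045,np.radians(14)); s=rows(p,Rm)
p,Rm=tgt(.030,.0072,np.radians(14)); s=rows(p,Rm,start=s)
# held vial check: cap & foot pixels in w9
q=np.load('pics/w9.npy');Rt=R.from_rotvec(q[3:]).as_matrix()
for P in(FT,FT+.061*AT,FT+.0*AT+.018*np.cross(AT,[0,0,1])):print(proj('wrist',[q[:3]+Rt@P],'w9')/.7)
E
```

```text
[[604.05703791 433.82697834]
 [663.16065805 414.1269996 ]]
(array([ 0.54948625, -0.24314891,  0.09898758]), [np.float64(0.3690366402218617), np.float64(0.3690366402219646)])
(array([ 0.58949383, -0.24087694,  0.09535326]), [np.float64(0.2861284886302245), np.float64(0.28612848863028095)])
foot x,y,z mm [-62.3   0.7 189. ] slope 12.5 az err 1.2 roll -0.009 F [-1.9 -2.7  2.7] open 0.406 t 14.925
[[0.006, -0.002, 0.006], [34.7, 25.9, 1.2]]
[[0.006, -0.002, 0.006], [34.9, 25.7, 1.0]]
[[0.006, -0.002, 0.006], [35.1, 25.4, 0.8]]
[[0.006, -0.002, 0.006], [35.2, 25.2, 0.6]]
[[0.0, 0.0, 0.0], [37.9, -4.3, 0.0]]
[[395.42293874 480.290707  ]]
[[394.57039353 329.79544148]]
[[395.61869552 436.4665344 ]]
```

The heights agree: triangulated about 0.097, expected 0.096. The held vial appears 1.4 mm off in tool z, although the jaws centre it. I take this as a bias in the camera offset, so I correct the cradle by the same amount and approach.

```bash
sed -i 's/^CS=np.array.*$/&\nCS=CS+.0014*CY/' h.py
python3 - <<'E'
from h import *
stc()
p,Rm=tgt(.035,.045,np.radians(14)); s=rows(p,Rm)
E
```

```text
foot x,y,z mm [-62.3  -0.7 189. ] slope 12.5 az err 1.2 roll -0.009 F [-1.9 -2.7  2.7] open 0.406 t 14.925
[[0.006, -0.002, 0.006], [34.7, 25.9, 0.9]]
[[0.006, -0.002, 0.006], [34.9, 25.7, 0.7]]
[[0.006, -0.002, 0.006], [35.1, 25.4, 0.4]]
[[0.006, -0.002, 0.006], [35.2, 25.2, 0.2]]
```

{"method": "move_arm", "body": {
  "plan": [
    [[0.006,0,0.006],[25,26,1],-1],
    [[0.006,0,0.006],[35,26,1],-1],
    [[0.006,0,0.006],[35,25,0],-1],
    [[0.006,0,0.006],[35,25,0],-1],
    [[0,0,0],[0,0,0],-1]
  ]
}}

```text
clock: 15.55
tool_pos: [0.5684, -0.2391, 0.172]
orientation: [-0.056, 1.577, 0.027]
ft_force: [-0.1, -0.3, 0.2]
opening: 0.408
```

Run:
```python
from h import *
stc()
p,Rm=tgt(.030,.014,np.radians(14)); s=rows(p,Rm)
w=snap('wrist','w10')
```

```text
foot x,y,z mm [37.8 -0.5 50.5] slope 14.0 az err -0.3 roll -0.007 F [-0.3  0.1  0.2] open 0.408 t 15.55
[[-0.003, -0.007, 0.001], [36.6, -7.1, -0.2]]
```

{"method": "move_arm", "body": {
  "plan": [
    [[-0.003,-0.007,0],[20,-4,0],-1],
    [[0,0,0],[19,-3,0],-1],
    [[0,0,0],[0,0,0],-1]
  ]
}}

```text
clock: 15.98
tool_pos: [0.5732, -0.2553, 0.1396]
orientation: [-0.06, 1.557, 0.018]
ft_force: [-0.3, 0.6, -0.7]
opening: 0.405
```

Run:
```python
from h import *
stc()
p,Rm=tgt(.030,.0072,np.radians(14)); s=rows(p,Rm)
b=snap('side','s5')
u=proj('side',[CS])[0].astype(int);c=cv2.resize(b[u[1]-45:u[1]+35,u[0]-60:u[0]+60,::-1],None,fx=5,fy=5,interpolation=2);cv2.imwrite('pics/c6.png',c)
o=robot.observe();Rm=R.from_rotvec(o['orientation']).as_matrix()
P=lambda q:((proj('side',[q])[0]-u+[60,45])*5).round()
f=o['tool_pos']+Rm@FT
print('foot',P(f),'cap',P(f+Rm@AT*.06),'seat',P(CS),'lip edge',[P(CS+.014*CX+s*.013*CY+[0,0,.023]) for s in(1,-1)])
```

```text
foot x,y,z mm [21.4 -4.2 18.3] slope 13.4 az err -0.2 roll 0.013 F [ 0.6  0.3 -0.7] open 0.405 t 15.975
[[-0.006, 0.013, 0.01], [10.5, 8.9, -4.6]]
foot [277. 206.] cap [218. 222.] seat [302. 225.] lip edge [array([311., 206.]), array([273., 191.])]
```

View pics/c6.png

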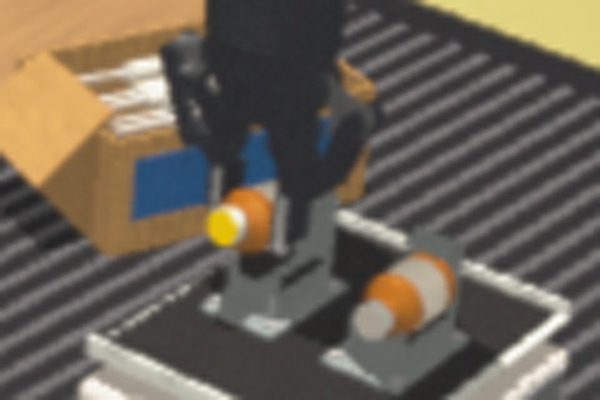

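{"method": "move_arm", "body": {
  "plan": [
    [[0,0.013,0.005],[1,9,-4],-1],
    [[0,0,0.005],[8,2,-1],-1],
    [[0,0,0],[0,0,0],-1]
  ]
}}

```text
clock: 16.4
tool_pos: [0.5693, -0.2445, 0.1327]
orientation: [-0.054, 1.566, 0.025]
ft_force: [-0.1, -0.8, -1.0]
opening: 0.408
```

Run:
```python
from h import *
stc()
p,Rm=tgt(.028,.0062,np.radians(14)); s=rows(p,Rm)
```

```text
foot x,y,z mm [32.4 -0.9 11.1] slope 13.9 az err -0.3 roll 0.004 F [-0.8  0.1 -1. ] open 0.408 t 16.4
[[-0.006, 0.004, 0.001], [5.0, -4.3, -1.1]]
```

{"method": "move_arm", "body": {
  "plan": [
    [[-0.006,0,0],[5,-3,-1],-1],
    [[0,0,0],[1,-4,0],-1],
    [[0,0,0],[0,0,0],-1]
  ]
}}

```text
clock: 16.77
tool_pos: [0.5688, -0.2524, 0.1266]
orientation: [-0.059, 1.566, 0.029]
ft_force: [0.0, 0.6, -0.4]
opening: 0.406
```

Run:
```python
from h import *
stc()
for x in(.018,.006):
  p,Rm=tgt(x,.0005+.249*(x-.005),np.radians(14)); s=rows(p,Rm)
```

```text
foot x,y,z mm [24.5 -0.2  5.1] slope 13.9 az err 0.1 roll 0.004 F [ 0.6 -0.  -0.4] open 0.406 t 16.775
[[0.0, 0.004, 0.002], [1.5, -6.5, -0.2]]
[[0.0, 0.004, 0.002], [4.7, -18.4, -0.2]]
```

On the line. I'll slide under the lip in small steps.

{"method": "move_arm", "body": {
  "plan": [
    [[0,0,0],[1,-4,0],-1],
    [[0,0,0],[1,-4,0],-1],
    [[0,0,0],[0,0,0],-1]
  ]
}}

```text
clock: 17.15
tool_pos: [0.5693, -0.2614, 0.1247]
orientation: [-0.059, 1.565, 0.029]
ft_force: [0.3, -0.2, -0.1]
opening: 0.401
```

Run:
```python
from h import *
stc()
for x in(.008,):
  p,Rm=tgt(x,.0005+.249*(x-.005),np.radians(14)); s=rows(p,Rm)
```

```text
foot x,y,z mm [15.5 -0.2  3.2] slope 13.9 az err 0.1 roll 0.004 F [-0.3 -0.3 -0.1] open 0.401 t 17.15
[[-0.0, 0.004, 0.002], [2.1, -7.4, -0.2]]
```

{"method": "move_arm", "body": {
  "plan": [
    [[0,0,0],[1,-3,0],-1],
    [[0,0,0],[1,-3,0],-1],
    [[0,0,0],[0,0,0],-1]
  ]
}}

```text
clock: 17.52
tool_pos: [0.5698, -0.2678, 0.1228]
orientation: [-0.059, 1.565, 0.029]
ft_force: [-0.8, 0.7, -0.4]
opening: 0.404
```

Run:
```python
from h import *
stc()
w=snap('wrist','w11')
hsv=cv2.cvtColor(w,cv2.COLOR_RGB2HSV)
p,Rm=tgt(.005,.0005,np.radians(14)); s=rows(p,Rm)
```

```text
foot x,y,z mm [ 9.1 -0.3  1.3] slope 13.9 az err 0.1 roll 0.005 F [ 0.8  0.7 -0.4] open 0.404 t 17.525
[[0.0, 0.005, 0.002], [0.8, -4.3, -0.3]]
```

{"method": "move_arm", "body": {
  "plan": [
    [[0,0,0],[0.5,-3,0],-1],
    [[0,0,0],[0,-2,0],-1],
    [[0,0,0],[0,0,0],-1]
  ]
}}

```text
clock: 17.95
tool_pos: [0.5702, -0.2728, 0.1224]
orientation: [-0.059, 1.565, 0.029]
ft_force: [-0.8, 0.6, -0.5]
opening: 0.41
```

Run:
```python
from h import *
stc()
for sl in(7,0):
  p,Rm=tgt(.004,0,np.radians(sl)); print(sl);s=rows(p,Rm,n=2)
```

```text
foot x,y,z mm [ 4.  -0.4  0.9] slope 13.9 az err 0.1 roll 0.005 F [ 0.6  0.7 -0.5] open 0.41 t 17.95
7
[[-0.0, 0.002, -0.06], [2.0, -0.3, -0.2]]
[[-0.0, 0.002, -0.06], [2.0, -0.2, -0.2]]
0
[[-0.0, 0.002, -0.121], [3.5, -0.9, -0.2]]
[[-0.0, 0.002, -0.121], [3.5, -0.4, -0.2]]
```

{"method": "move_arm", "body": {
  "plan": [
    [[0,0,-0.06],[2,0,0],-1],
    [[0,0,-0.06],[2,0,0],-1],
    [[0,0,0],[0,0,0],-1]
  ]
}}

```text
clock: 18.32
tool_pos: [0.5705, -0.2726, 0.1183]
orientation: [-0.154, 1.558, -0.067]
ft_force: [-0.4, 0.6, 0.0]
opening: 0.402
```

Run:
```python
from h import *
stc()
p,Rm=tgt(.004,0,0); s=rows(p,Rm,n=2)
```

```text
foot x,y,z mm [ 5.  -0.7 -0.2] slope 6.9 az err 0.1 roll 0.005 F [0.6 0.4 0. ] open 0.402 t 18.325
[[-0.0, 0.003, -0.06], [1.5, -0.8, -0.4]]
[[-0.0, 0.003, -0.06], [1.5, -0.8, -0.4]]
```

{"method": "move_arm", "body": {
  "plan": [
    [[0,0.003,-0.06],[1.5,-1,-0.5],-1],
    [[0,0.003,-0.06],[1.5,-1,0],-1],
    [[0,0,0],[0,0,0],-1]
  ]
}}

```text
clock: 18.7
tool_pos: [0.5702, -0.2769, 0.1164]
orientation: [-0.247, 1.554, -0.165]
ft_force: [-0.8, 0.7, -1.6]
opening: 0.41
```

Run:
```python
from h import *
stc()
p,Rm=tgt(.004,0,0); s=rows(p,Rm,n=1)
w=snap('wrist','w12')
```

```text
foot x,y,z mm [ 1.8 -0.1  0.8] slope -0.0 az err -0.2 roll 0.0 F [ 0.8  0.8 -1.6] open 0.41 t 18.7
[[-0.003, -0.001, 0.001], [0.2, 2.3, -0.2]]
```

Level now. I'll press down gently to feel the pads.

{"method": "move_arm", "body": {
  "plan": [
    [[0,0,0],[2,0,0],-1],
    [[0,0,0],[3,0,0],-1]
  ]
}}

```text
clock: 19.0
tool_pos: [0.5703, -0.2796, 0.1147]
orientation: [-0.242, 1.553, -0.166]
ft_force: [-11.9, 14.0, 30.3]
opening: 0.406
```

Run:
```python
from h import *
stc()
```

```text
foot x,y,z mm [-0.9 -0.  -0.9] slope 0.1 az err -0.4 roll 0.001 F [14.7 11.1 30.3] open 0.406 t 19.0
```

The vial is on the pads and against the back wall. I'll relax and open gently.

{"method": "move_arm", "body": {
  "plan": [
    [[0,0,0],[-0.5,0,0],-1],
    [[0,0,0],[0,0,0],-0.15],
    [[0,0,0],[0,0,0],-0.05],
    [[0,0,0],[0,0,0],0.1],
    [[0,0,0],[0,0,0],0.3],
    [[0,0,0],[0,0,0],0.35],
    [[0,0,0],[0,0,0],0.35]
  ]
}}

```text
clock: 19.88
tool_pos: [0.5702, -0.2818, 0.1158]
orientation: [-0.239, 1.552, -0.169]
ft_force: [0.1, -0.8, 0.1]
opening: 0.674
```

Run:
```python
from h import *
stc()
w=snap('wrist','w13')
hsv=cv2.cvtColor(w,cv2.COLOR_RGB2HSV)
m=cv2.inRange(hsv,(20,60,90),(36,255,255));n,l,s,c=cv2.connectedComponentsWithStats(m);print([(s[i].tolist(),c[i].round().tolist()) for i in range(1,n) if s[i][4]>100])
print(proj('wrist',[CS+.061*CX,CS+.061*CX+[0,0,.0105],CS+.02*CX+[0,0,.018]],'w13'))
```

```text
foot x,y,z mm [-3.1  0.3  0.2] slope 0.1 az err -0.6 roll 0.003 F [-0.8 -0.1  0.1] open 0.674 t 19.875
[([251, 207, 54, 36, 1498], [278.0, 225.0])]
[[275.48384808 223.37292108]
 [275.36436399 241.7883256 ]
 [277.04848375 337.28339702]]
```

{"method": "move_arm", "body": {
  "plan": [
    [[0,0,0],[-15,0,0],0.35],
    [[0,0,0],[-35,0,0],0.35],
    [[0,0,0],[-50,0,0],0.35],
    [[0,0,0],[-50,0,0],0.35],
    [[0,0,0],[-10,0,0],0.35],
    [[0,0,0],[0,0,0],0.35]
  ]
}}

```text
clock: 20.68
tool_pos: [0.5679, -0.2384, 0.2791]
orientation: [-0.239, 1.549, -0.168]
ft_force: [-0.5, -0.0, -1.1]
opening: 0.679
```

Run:
```python
from h import *
w=snap('wrist','w14');b=snap('side','s6');t=snap('top','t6')
print(robot.observe()['tool_pos'],proj('wrist',[CS,CS+.06*CX],'w14'))
u=proj('side',[CS])[0].astype(int);v=proj('top',[CS])[0].astype(int)
c=np.hstack([cv2.resize(w[:,:,::-1],(400,300)),cv2.resize(b[u[1]-30:u[1]+30,u[0]-40:u[0]+40,::-1],(400,300),interpolation=2)])
d=np.hstack([cv2.resize(t[v[1]-30:v[1]+30,v[0]-40:v[0]+40,::-1],(400,300),interpolation=2),cv2.resize(t[182:257,155:255,::-1],(400,300),interpolation=2)])
cv2.imwrite('pics/c7.png',np.vstack([c,d]))
```

```text
[ 0.56708699 -0.23883299  0.2769413 ] [[277.36786323 209.32236078]
 [276.41372205 147.59901598]]
```

Run:
```python
from h import *
w=cv2.imread('pics/w14.png')[:,:,::-1]
hsv=cv2.cvtColor(np.ascontiguousarray(w),cv2.COLOR_RGB2HSV)
for nm,lo,hi in(('yellow',(20,60,80),(36,255,255)),('amber',(4,100,50),(19,255,255))):
  m=cv2.inRange(hsv,lo,hi);n,l,s,c=cv2.connectedComponentsWithStats(m);print(nm,[(s[i].tolist(),c[i].round(1).tolist()) for i in range(1,n) if s[i][4]>40])
F=CS-.084*CX*0
for off in(-.084,.084,0):
  q=CS+off*CY
  print(off,proj('wrist',[q+.061*CX+[0,0,.005],q+.046*CX+[0,0,.009],q+.036*CX+[0,0,.018],q+.016*CX+[0,0,.018]],'w14').round(1).tolist())
```

```text
yellow [([266, 141, 25, 12, 240], [277.6, 146.7]), ([0, 392, 20, 20, 223], [6.7, 398.4]), ([275, 397, 28, 7, 134], [286.1, 399.2]), ([342, 398, 11, 11, 94], [347.2, 402.3]), ([409, 399, 35, 21, 542], [423.4, 410.6])]
amber [([156, 158, 44, 28, 952], [177.2, 172.0]), ([258, 160, 41, 27, 929], [277.9, 173.4]), ([370, 197, 182, 140, 8732], [484.8, 253.6]), ([184, 202, 20, 15, 95], [196.3, 209.6]), ([0, 296, 93, 35, 687], [53.3, 305.8]), ([429, 330, 16, 11, 86], [437.6, 335.5]), ([0, 385, 28, 4, 50], [12.7, 386.7]), ([116, 398, 34, 22, 520], [135.0, 410.6])]
-0.084 [[382.5, 147.8], [380.9, 167.0], [381.8, 183.4], [378.2, 204.3]]
0.084 [[170.3, 150.4], [172.4, 169.6], [171.9, 186.0], [176.1, 206.8]]
0 [[276.4, 149.1], [276.7, 168.3], [276.9, 184.7], [277.2, 205.5]]
```

Run:
```python
from h import *
print(robot.observe()['ft_force'],robot.observe()['clock']); print(robot.close_job())
```

```text
[ 0.11754794  0.22562021 -0.22085223] 20.825
the job is handed in; nothing more can be done
None
```

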